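Close the thumbwheel vice on the steel block

ROBOT

A 6-joint arm with a two-finger parallel gripper is mounted at the origin on a cart in front of the work surface, level with it; the furniture and walls round the work are solid. World frame = base frame: x ahead of the robot, y to its left, z up, the work surface at z = 0. Lengths are in m, angles in rad, forces in N, time in s.
With the tool pointing down it reaches from about 0.325 to 0.775 m from the base axis. Payload 9.3 kg.
Tool frame: the origin (TCP) lies midway between the tips of the shut fingers; the grasp point (between the pads) lies 19 mm behind it; z points along the fingers, y is the direction in which the jaws open and shut (so a half turn about z gives the same grasp; the last joint's range is limited). The gripper opens to 85 mm and grips with 20 to 120 N. Pads are 22 mm wide; open, the fingers measure 114 mm over their backs; the gripper's body (76 mm by 85 mm) begins 54 mm behind the grasp point. The pads swing forward as they close: fully open they stand 13 mm farther back than shut.
Start: joints at [-1.486, 0.259, 0.021, 1.334, 0, 1.418], TCP at [0.13, -0.535, 0.231] pointing down, gripper open.
Joint ranges: [-3.04, 3.04], [-0.91, 1.82], [-1.04, 1.36], [-1.92, 1.95], [-1.52, 1.45], [-3.14, 3.14]. Speed limits (rad/s): [2.22, 2.22, 2.79, 3.14, 3.14, 3.14].

INTERFACE

Orientations are given as a unit quaternion [w, x, y, z].
In Python, from rig import manip gives the robot as it stands.
- The arm moves only by the tool step_arm, never from a script. Its argument "rows" is a list that holds one entry, the list of rows, each a list of 5 numbers: the shift along the tool's x, y, z in mm, then the turn about the tool's z in rad, then the opening, from 0 (shut) to 1 (fully open). In form: [[[x, y, z, yaw, claw], ...]]. A call has 1 to 5 rows; each row is the pose to reach, as a shift and turn from the pose commanded when the call began, along the tool's axes at that moment; what a row does not reach only later rows make up. A row lasts 1/8 s, in which the tool goes at most 62.5 mm and 10.7 degrees, less where a joint would pass 70% of its speed; a pose out of reach is approached as far as the arm can. A call with a gripper value outside its range is refused whole. The fingers move at their own pace and stop on an object; the grip force is fixed at half the most. Time passes only in rows, so rows that repeat a pose let the fingers close. It gives the time, the measured TCP pose, the force and the opening at its end, in the units of the state.
- manip.get_obs(): the state, without advancing time (a new reading comes with each control period).
- manip.read_camera(name): name is "scene" or "top" or "wrist"; returns (picture, depth): 480x640x3 uint8, blue, green, red; 480x640 float32, m along the optical axis (not along the pixel's ray), 0 where there is no reading.
- manip.get_calibration(name): a dict with "fov_y" (degrees; the focal length in pixels is half the picture's height over the tangent of half this angle, whatever the lens; pixels are square), "cx", "cy" (the principal point, pixels), "extrinsics" (4x4, takes a point from world to camera coordinates); the wrist camera has in their place "tool_from_camera" (4x4, takes a point from camera to tool coordinates, whose origin is the TCP and whose axes are the flange's). Camera axes: x right, y down, z forward; pixel columns grow to the right and rows downward; lengths in m; the calibration is good to about 2 mm. The wrist camera is an equidistant fisheye: a pixel r from the principal point sees the ray r / f radians off the axis. A picture is of the moment at which its call begins: read the wrist's pose just before it. get_calibration takes no time and is no camera call.
- manip.close_job(): hands the job in, once; it reports no verdict.
The state is a dict: "clock": time; "q": joint angles; "qd": joint speeds; "effort": joint torques, N m; "tcp_pos": TCP position; "eef_rot": TCP orientation; "wrist_force": force on the tool from outside, world axes, zero at the start; "torque": the same for the moment, N m; "finger_gap": finger opening in m.
Only numpy, scipy, OpenCV 4.12 (cv2) and the standard library are available. Lean on these libraries where they do the work, as an engineer would, in place of code of your own. Each camera call takes 0.05 s, during which the arm holds its last target. There are 200 camera calls.

TASK

Two alike thumbwheel vices stand on the bench, both open: one has the drilled steel block lying against its fixed jaw, the other a wooden block. Close the vice with the steel block by rolling the rim of its thumbwheel with a fingertip until the sliding jaw meets the block. Work by the thumbwheel alone, without touching that jaw or the block, and leave the vice with the wooden block as it is.

Things in the scene. Friction and masses are not known exactly. Their poses are not given: they have to be found in the camera images.
- vice_a: Vice with the steel block, at one of two places: grey, fixed, 110 (x) x 140 (y) x 44 mm; origin: centre of underside, z up. Deck 44 mm high along the -x edge, with the wheel's slot (15 x 46 mm) at its middle; beside it (x = -10 to 55 mm) the bed, 30 mm high, with jaws 18 mm high, x = -6 to 51 mm. Fixed jaw at the +y end, face at y = 50 mm; the sliding jaw closes towards +y.
- vice_a_wheel_top (a point): Top of the rim of vice_a's thumbwheel, 53 mm above the bench, at x = -34, y = 0 mm of the vice (does not turn with the wheel). Dark ribbed steel wheel, 48 mm diameter, 12 mm thick, axis along the vice's x, upright in the slot; 9 mm of it stands above the deck. Rigid: it does not yield downwards.
- vice_a_wheel (a joint): Turn of that thumbwheel (rad); grows as its top goes to the vice's +y. Pressed from above with 3 to 15 N and dragged level along +y, the rim goes with the fingertip, and the jaw the same way and as far (24 mm per rad); a stroke gives about a fingertip's length, so lift, go back, repeat. It stays where left; when the jaw meets the block it stops and the finger slips.
- vice_a_jaw: Sliding steel jaw of vice_a, 57 (x) x 18 (y) x 18 mm; origin at the foot of the middle of its face towards the block (+y). In the vice's frame: x = 22.5, z = 30 mm, y about -32 to -12 mm at the start and about +10 mm when it meets the block.
- steel_block: Loose bright steel block with drilled holes in its top and two small screws at one end, 38 mm between the jaws, 48 mm across, 20 mm high; origin at the centre of its underside, on vice_a's bed at about x = 22.5, y = 30 mm of the vice, against the fixed jaw.
- vice_b_jaw: Sliding jaw of the other vice, alike but holding a wooden block 48 mm long, 42 mm high. Leave it. Obstacles of the place for the whole arm, in world metres: a 54 mm thick motor hangs at x 0.335, y 0.49 from z 0.57 up, left of the vices (come from the left drawn in and low, tool tip under 0.1 high, about 0.45 from the base axis); a 0.9 m high post stands at x 0.27, y 0.015: stay left of it.
Not all that is in view belongs to the job. Leave any green or purple look-alike of the steel_block alone.

How it is judged:
By the outcome, as a careful person would: the job done as asked, in the order asked, and still so for the second after the job is handed in, with the robot touching nothing.
It also fails if it takes over 40 s, if anything falls off the work surface, if the arm or the gripper's body presses on something with over 40 N, if the wrist force passes 120 N, or if a joint passes its speed limit or range.

## Working session

There is one attempt and no reset: what is moved stays moved. The work goes in short steps, Python scripts to look and compute and a tool call to move; the robot and the scene stay as the last step left them, time stands still between calls to the robot, and variables do not carry over. Pictures are saved under pics/ and viewed, about 8 in all and at most 12, crops included, and the job is handed in when it is done.

Besides the shell and the picture viewer there is one more tool, called after "Request:" as name(argument=value, ...) on one line, values as JSON. step_arm: Moves the arm, as the interface text tells. Its arguments: {"type":"object","properties":{"rows":{"type":"array","items":{"type":"array","items":{"type":"array","items":{"type":"number"}}}}},"required":["rows"]}

```bash
mkdir -p pics; ls
python3 - <<'E'
from rig import manip
import cv2,numpy as np
o=manip.get_obs();print({k:np.round(v,3).tolist() for k,v in o.items()})
for n in ("scene","top"):
    p,d=manip.read_camera(n);cv2.imwrite(f"pics/{n}0.png",p);np.save(f"pics/{n}0.npy",d)
    c=manip.get_calibration(n);print(n,c)
print(manip.get_calibration("wrist"))
E
```

```text
pics
{'clock': 0.0, 'q': [-1.486, 0.259, 0.021, 1.334, 0.0, 1.418], 'qd': [-0.001, -0.001, -0.0, 0.001, 0.0, 0.0], 'effort': [0.0, -55.564, 34.452, 0.014, -0.0, -0.0], 'tcp_pos': [0.13, -0.534, 0.231], 'eef_rot': [-0.001, 0.993, 0.119, 0.0], 'wrist_force': [-0.093, 0.14, -0.09], 'torque': [-0.029, -0.045, -0.003], 'finger_gap': 0.085}
scene {'fov_y': 48.947599132921624, 'cx': 331.58777180721177, 'cy': 244.47577720132804, 'extrinsics': array([[-0.63784902, -0.77010897,  0.00898852,  0.60955078],
       [-0.33466877,  0.26664291, -0.9038243 ,  0.17418913],
       [ 0.69364648, -0.57951163, -0.42780934,  0.64802412],
       [ 0.        ,  0.        ,  0.        ,  1.        ]])}
top {'fov_y': 52.796052694074156, 'cx': 329.4830401908528, 'cy': 238.9530362871453, 'extrinsics': array([[ 0.00229715, -0.99982903, -0.01834757,  0.31761988],
       [-0.98261673,  0.00114907, -0.18564224,  0.57190791],
       [ 0.18563159,  0.01845508, -0.98244609,  0.8170805 ],
       [ 0.        ,  0.        ,  0.        ,  1.        ]])}
{'fov_y': 65.70646984690485, 'cx': 312.758062941442, 'cy': 239.51058824085294, 'tool_from_camera': array([[-1.29848912e-03, -9.56588973e-01, -2.91437559e-01,
         7.34553202e-02],
       [ 9.99999133e-01, -1.30561379e-03, -1.70026969e-04,
         7.53163403e-04],
       [-2.17858972e-04, -2.91437527e-01,  9.56589839e-01,
        -1.42712069e-01],
       [ 0.00000000e+00,  0.00000000e+00,  0.00000000e+00,
         1.00000000e+00]])}
```

View pics/top0.png

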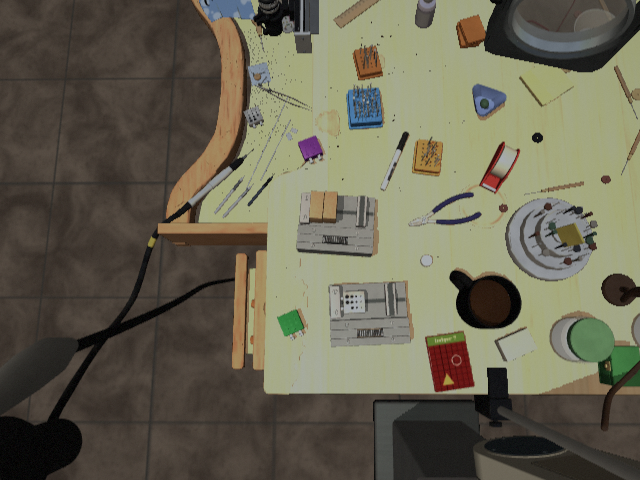

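View pics/scene0.png

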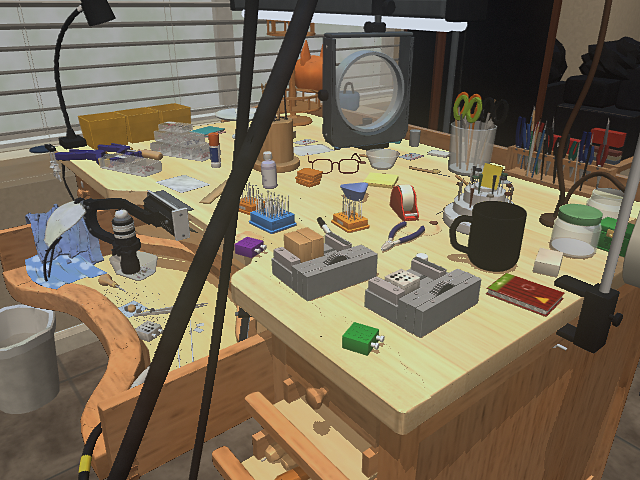

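The steel-block vice is at top (370,313), with its block at (352,302) and wheel at (370,332). The wooden-block vice is at (337,225). The look-alikes are green (291,323) and purple (311,149). The arm starts right of the post, so I need to know what stands around the way across.

```bash
cat > h.py <<'E'
from rig import manip
import cv2,numpy as np
def f(n): return 240/np.tan(np.radians(manip.get_calibration(n)["fov_y"]/2))
def cloud(n,d):
    c=manip.get_calibration(n);v,u=np.mgrid[:480,:640]
    P=np.stack([(u-c["cx"])/f(n)*d,(v-c["cy"])/f(n)*d,d],-1)
    E=c["extrinsics"];return (P-E[:3,3])@E[:3,:3]
def ray(n,u,v,z):
    c=manip.get_calibration(n);E=c["extrinsics"];R=E[:3,:3]
    o=-R.T@E[:3,3];r=R.T@np.array([(u-c["cx"])/f(n),(v-c["cy"])/f(n),1]);return o+r*(z-o[2])/r[2]
E
python3 - <<'E'
from h import *
W=cloud("top",np.load("pics/top0.npy"))
for u,v in [(425,440),(380,405),(497,375),(497,395),(520,412),(600,440),(530,450),(500,455),(600,465),(280,35),(308,20),(370,332),(352,302),(391,302),(370,345)]: print((u,v),W[v,u].round(3))
S=cloud("scene",np.load("pics/scene0.npy"))
for u,v in [(600,300),(590,345),(620,200),(632,60),(628,120),(180,200),(400,5),(290,45),(225,300)]: print("s",(u,v),S[v,u].round(3))
p,d=manip.read_camera("wrist");cv2.imwrite("pics/w0.png",p)
E
```

```text
(425, 440) [ 0.111  0.062 -0.514]
(380, 405) [ 0.157  0.159 -0.83 ]
(497, 375) [0.331 0.017 0.01 ]
(497, 395) [0.297 0.02  0.012]
(520, 412) [ 0.121 -0.354 -0.931]
(600, 440) [ 0.028 -0.629 -0.928]
(530, 450) [0.239 0.024 0.163]
(500, 455) [0.234 0.07  0.171]
(600, 465) [0.269 0.022 0.356]
(280, 35) [ 1.159  0.452 -0.212]
(308, 20) [1.051e+00 3.650e-01 1.000e-03]
(370, 332) [0.407 0.247 0.052]
(352, 302) [0.459 0.278 0.048]
(391, 302) [0.459 0.209 0.05 ]
(370, 345) [ 0.383  0.244 -0.003]
s (600, 300) [0.268 0.035 0.009]
s (590, 345) [ 0.265  0.036 -0.072]
s (620, 200) [ 0.381 -0.254  0.073]
s (632, 60) [ 1.03  -1.768  0.183]
s (628, 120) [ 0.957 -1.694 -0.056]
s (180, 200) [ 1.099  0.335 -0.002]
s (400, 5) [ 0.87  -0.117  0.411]
s (290, 45) [0.298 0.585 0.399]
s (225, 300) [0.445 0.573 0.131]
```

View pics/w0.png

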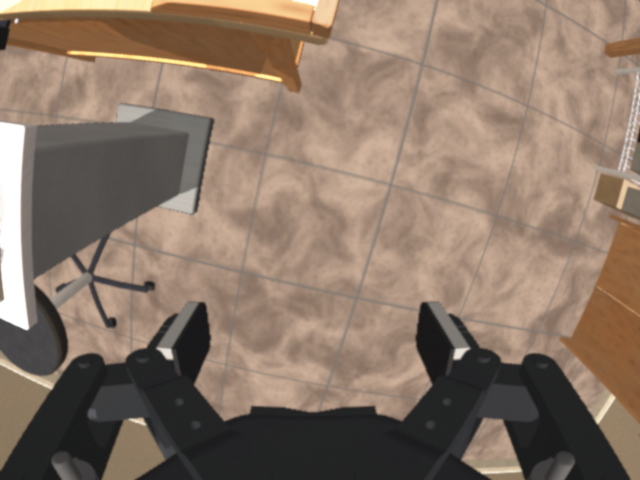

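Run:
```python
from h import *
d=np.load("pics/top0.npy");W=cloud("top",d)
for v in (430,440,450,460,470,478):
    print(v,[(u,*W[v,u].round(2).tolist()) for u in range(470,640,12) if d[v,u]>0 and W[v,u,2]>-.3])
S=cloud("scene",np.load("pics/scene0.npy"))
m=(S[...,2]>.05)&(S[...,0]<.75)&(S[...,0]>-.3)&(abs(S[...,1])<.9)
v,u=np.nonzero(m);P=S[m]
k=np.round(P/.1).astype(int);q,i,c=np.unique(k,axis=0,return_index=True,return_counts=True)
for a,j,n in zip(q,i,c):
    if n>60: print((a*.1).round(1).tolist(),(u[j],v[j]),n)
p=cv2.imread("pics/top0.png")[250:480,260:640];cv2.imwrite("pics/c1.png",cv2.resize(p,None,fx=2,fy=2))
```

```text
430 [(542, 0.28, 0.02, 0.21), (554, 0.28, 0.02, 0.23)]
440 [(482, 0.23, 0.07, 0.07), (494, 0.24, 0.05, 0.09), (506, 0.24, 0.04, 0.1), (518, 0.24, 0.02, 0.1), (530, 0.24, 0.0, 0.11), (542, 0.24, -0.01, 0.11), (554, 0.27, 0.02, 0.25), (566, 0.28, 0.02, 0.28)]
450 [(482, 0.23, 0.08, 0.13), (494, 0.24, 0.07, 0.15), (506, 0.24, 0.06, 0.15), (518, 0.24, 0.04, 0.16), (530, 0.24, 0.02, 0.16), (542, 0.24, 0.01, 0.17), (554, 0.24, -0.01, 0.18), (566, 0.24, -0.02, 0.17), (578, 0.27, 0.02, 0.31), (590, 0.28, 0.02, 0.34), (602, 0.25, -0.07, 0.19)]
460 [(482, 0.22, 0.09, 0.15), (494, 0.23, 0.08, 0.18), (506, 0.23, 0.07, 0.19), (518, 0.23, 0.06, 0.2), (530, 0.24, 0.04, 0.2), (542, 0.24, 0.03, 0.21), (554, 0.24, 0.01, 0.22), (566, 0.24, -0.0, 0.22), (578, 0.24, -0.01, 0.23), (590, 0.27, 0.02, 0.33), (602, 0.28, 0.02, 0.36), (614, 0.28, 0.02, 0.38), (626, 0.25, -0.07, 0.24)]
470 [(470, 0.11, 0.02, -0.22), (482, 0.21, 0.09, 0.15), (506, 0.22, 0.08, 0.21), (518, 0.23, 0.07, 0.24), (530, 0.23, 0.06, 0.25), (542, 0.24, 0.04, 0.25), (554, 0.24, 0.03, 0.26), (566, 0.24, 0.02, 0.26), (578, 0.24, 0.01, 0.27)
[... 2006 characters left out ...]
(np.int64(489), np.int64(196)) 615
[0.5, 0.1, 0.1] (np.int64(475), np.int64(204)) 725
[0.5, 0.3, 0.1] (np.int64(397), np.int64(270)) 135
[0.5, 0.6, 0.1] (np.int64(218), np.int64(284)) 446
[0.6, -0.4, 0.1] (np.int64(550), np.int64(128)) 924
[0.6, -0.1, 0.1] (np.int64(485), np.int64(163)) 1160
[0.6, 0.3, 0.1] (np.int64(309), np.int64(228)) 648
[0.6, 0.4, 0.1] (np.int64(286), np.int64(236)) 203
[0.7, -0.5, 0.1] (np.int64(531), np.int64(118)) 103
[0.7, -0.4, 0.1] (np.int64(518), np.int64(118)) 1041
[0.7, -0.2, 0.4] (np.int64(469), np.int64(0)) 424
[0.7, -0.1, 0.4] (np.int64(447), np.int64(0)) 484
[0.7, 0.0, 0.1] (np.int64(403), np.int64(184)) 171
[0.7, 0.3, 0.1] (np.int64(306), np.int64(227)) 64
```

View pics/c1.png

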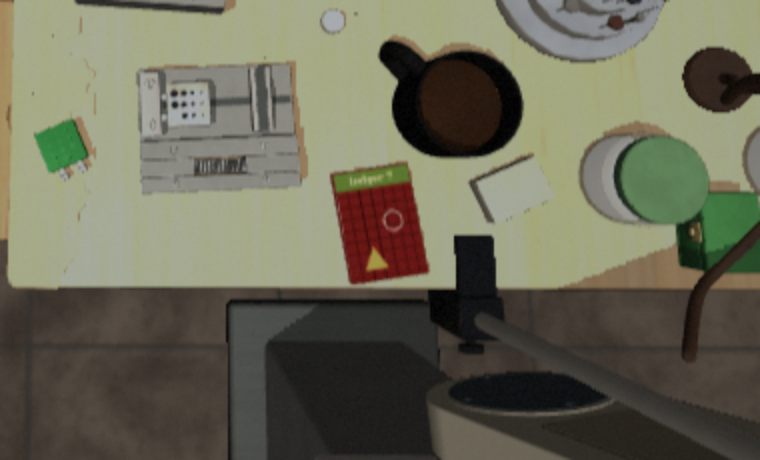

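The beige body at the bottom of the crop, around (530,410), must be the robot's own shoulder. The arm therefore has to swing past the post folded in. Two small moves will identify the arm's geometry.

Request:
step_arm(rows=[[[0,0,-50,0,0.0],[0,0,-50,0,0.0]]])

```text
clock: 0.4
tcp_pos: [0.1297, -0.5356, 0.2843]
eef_rot: [0.003, 0.993, 0.119, -0.0]
wrist_force: [0.4, 0.2, -0.4]
finger_gap: 0.0516
```

Run:
```python
from h import *
o=manip.get_obs();print({k:np.round(v,4).tolist() for k,v in o.items()})
```

```text
{'clock': 0.4, 'q': [-1.4856, 0.248, 0.1404, 1.4581, 0.0, 1.4182], 'qd': [-0.0004, 0.0212, -0.0834, -0.0571, 0.0011, -0.0009], 'effort': [-0.0244, -56.1525, 36.3869, 1.2002, -0.0067, 0.0], 'tcp_pos': [0.1297, -0.5356, 0.2843], 'eef_rot': [0.0025, 0.9929, 0.1186, -0.0001], 'wrist_force': [0.4111, 0.168, -0.443], 'torque': [-0.0518, -0.0133, -0.0245], 'finger_gap': 0.0516}
```

Request:
step_arm(rows=[[[0,-60,-50,0,0.0],[0,-100,-50,0,0.0],[0,-100,-50,0,0.0]]])

```text
clock: 0.78
tcp_pos: [0.1057, -0.435, 0.3326]
eef_rot: [0.001, 0.993, 0.119, -0.0]
wrist_force: [0.3, -0.6, -0.5]
finger_gap: -0.0
```

Run:
```python
from h import *
o=manip.get_obs();print({k:np.round(v,4).tolist() for k,v in o.items()})
```

```text
{'clock': 0.775, 'q': [-1.5202, 0.0681, 0.0403, 1.5404, -0.0001, 1.3837], 'qd': [0.0053, 0.0665, 0.0282, -0.0369, 0.003, 0.0085], 'effort': [0.0893, -43.4271, 34.3969, 0.8572, -0.0412, -0.1246], 'tcp_pos': [0.1057, -0.435, 0.3326], 'eef_rot': [0.0012, 0.9929, 0.1186, -0.0001], 'wrist_force': [0.2638, -0.5856, -0.4831], 'torque': [-0.0348, -0.0195, 0.0438], 'finger_gap': -0.0}
```

Fit: upper arm about 0.61 m, forearm about 0.40 m, lateral offset 0.084 m. Folding the tool in over the base, within 0.1 m of the axis and about 0.39 m high, lets the arm turn inside the post at radius 0.27. First I retract.

Request:
step_arm(rows=[[[10,-54,-20,0,0.0],[21,-108,-40,0,0.0],[32,-162,-48,0,0.0],[38,-200,-50,0,0.0]]])

```text
clock: 1.27
tcp_pos: [0.0959, -0.2327, 0.3812]
eef_rot: [0.0, 0.993, 0.119, 0.0]
wrist_force: [0.2, 0.7, 0.6]
finger_gap: -0.0001
```

Run:
```python
from h import *
o=manip.get_obs();print({k:np.round(v,4).tolist() for k,v in o.items()})
```

```text
{'clock': 1.275, 'q': [-1.5187, -0.2646, -0.1216, 1.7132, 0.0001, 1.3848], 'qd': [-0.0347, -0.498, -0.2993, 0.2016, 0.0001, -0.0352], 'effort': [0.5353, -9.6112, 34.9305, -0.1527, 0.0213, 0.1014], 'tcp_pos': [0.0959, -0.2327, 0.3812], 'eef_rot': [0.0003, 0.9929, 0.1188, 0.0], 'wrist_force': [0.1772, 0.7207, 0.5947], 'torque': [0.027, 0.0075, -0.0292], 'finger_gap': -0.0001}
```

Request:
step_arm(rows=[[[10,-50,-8,-0.16,0.0],[19,-100,-15,-0.32,0.0],[25,-135,-20,-0.48,0.0],[25,-135,-20,-0.5,0.0]]])

```text
clock: 1.78
tcp_pos: [0.0883, -0.096, 0.4015]
eef_rot: [0.001, 0.932, 0.362, -0.0]
wrist_force: [1.1, -1.0, -0.5]
finger_gap: -0.0003
```

Run:
```python
from h import *
o=manip.get_obs();print({k:np.round(v,4).tolist() for k,v in o.items()})
a,l,r,z=.5,.084,.1,.4
x,y,zz=o["tcp_pos"];q=o["eef_rot"];psi=2*np.arctan2(q[2],q[1]);print(psi)
# sweep waypoints at r=.1,l=.084, in tool axes of now; yaw follows q1
q1=o["q"][0]
for s in range(1,13):
    t=q1+.17*s;X=r*np.cos(t)-l*np.sin(t)-x;Y=r*np.sin(t)+l*np.cos(t)-y
    print(s,round(t,2),np.round([1e3*(X*np.cos(psi)+Y*np.sin(psi)),1e3*(X*np.sin(psi)-Y*np.cos(psi)),-.17*s],2))
```

```text
{'clock': 1.775, 'q': [-1.5229, -0.4806, -0.1638, 1.8849, 0.0, 0.8789], 'qd': [-0.0026, 0.0544, -0.0052, -0.0476, -0.0003, -0.092], 'effort': [0.3244, 2.5876, 32.614, 1.1862, -0.003, -0.7384], 'tcp_pos': [0.0883, -0.096, 0.4015], 'eef_rot': [0.0013, 0.9324, 0.3615, -0.0004], 'wrist_force': [1.1266, -0.9948, -0.4842], 'torque': [0.016, -0.0234, 0.0044], 'finger_gap': -0.0003}
0.7398404884656182
1 -1.35 [22.43 -1.85 -0.17]
2 -1.18 [43.85 -7.58 -0.34]
3 -1.01 [ 63.99 -16.86  -0.51]
4 -0.84 [ 82.27 -29.42  -0.68]
5 -0.67 [ 98.17 -44.88  -0.85]
6 -0.5 [111.21 -62.81  -1.02]
7 -0.33 [121.04 -82.69  -1.19]
8 -0.16 [ 127.36 -103.95   -1.36]
9 0.01 [ 129.99 -125.96   -1.53]
10 0.18 [ 128.86 -148.11   -1.7 ]
11 0.35 [ 124.   -169.75   -1.87]
12 0.52 [ 115.55 -190.25   -2.04]
```

Request:
step_arm(rows=[[[22,-2,0,-0.17,0.0],[44,-8,0,-0.34,0.0],[64,-17,0,-0.51,0.0]]])

```text
clock: 2.15
tcp_pos: [0.1252, -0.0419, 0.4008]
eef_rot: [-0.001, 0.811, 0.585, 0.0]
wrist_force: [0.6, -0.7, -0.3]
finger_gap: 0.0
```

Request:
step_arm(rows=[[[22,-2,0,-0.17,0.0],[44,-8,0,-0.34,0.0],[64,-17,0,-0.51,0.0]]])

```text
clock: 2.52
tcp_pos: [0.1295, 0.0249, 0.4008]
eef_rot: [-0.001, 0.636, 0.771, -0.0]
wrist_force: [-0.4, 0.3, 0.3]
finger_gap: -0.0001
```

Run:
```python
from h import *
o=manip.get_obs();print({k:np.round(v,4).tolist() for k,v in o.items()})
```

```text
{'clock': 2.525, 'q': [-0.497, -0.4755, -0.1644, 1.8832, 0.0001, 0.8827], 'qd': [1.3523, 0.0026, -0.0005, -0.0033, 0.0015, -0.0088], 'effort': [-10.8372, 5.6163, 32.4177, 0.2053, -0.0533, 0.043], 'tcp_pos': [0.1295, 0.0249, 0.4008], 'eef_rot': [-0.0007, 0.6364, 0.7713, -0.0001], 'wrist_force': [-0.3942, 0.2691, 0.291], 'torque': [-0.008, -0.0391, 0.0431], 'finger_gap': -0.0001}
```

Request:
step_arm(rows=[[[22,-2,0,-0.17,0.0],[44,-8,0,-0.34,0.0],[64,-17,0,-0.51,0.0]]])

```text
clock: 2.9
tcp_pos: [0.1008, 0.0851, 0.4008]
eef_rot: [-0.001, 0.421, 0.907, -0.0]
wrist_force: [0.8, -0.3, 0.4]
finger_gap: 0.0
```

Request:
step_arm(rows=[[[22,-2,0,-0.17,0.0],[44,-8,0,-0.34,0.0],[64,-17,0,-0.51,0.0],[64,-17,0,-0.51,0.0]]])

```text
clock: 3.4
tcp_pos: [0.0455, 0.1235, 0.401]
eef_rot: [-0.0, 0.178, 0.984, -0.0]
wrist_force: [0.2, 0.2, 0.1]
finger_gap: -0.0003
```

Run:
```python
from h import *
o=manip.get_obs();print({k:np.round(v,4).tolist() for k,v in o.items()})
q=o["eef_rot"];print("psi",2*np.arctan2(q[2],q[1]))
p,d=manip.read_camera("top");cv2.imwrite("pics/top1.png",p);np.save("pics/top1.npy",d)
p,d=manip.read_camera("scene");cv2.imwrite("pics/scene1.png",p)
# measure vice a from first top pic (crop for view)
p=cv2.imread("pics/top0.png");c=cv2.resize(p[270:360,315:425],None,fx=7,fy=6,interpolation=cv2.INTER_CUBIC);cv2.imwrite("pics/va.png",c)
```

```text
{'clock': 3.4, 'q': [0.5294, -0.4763, -0.164, 1.8838, 0.0001, 0.8865], 'qd': [-0.1167, 0.0078, -0.0013, -0.0048, -0.0057, -0.0044], 'effort': [3.4039, 4.103, 32.4741, 0.2643, 0.119, -0.0049], 'tcp_pos': [0.0455, 0.1235, 0.401], 'eef_rot': [-0.0003, 0.1776, 0.9841, -0.0002], 'wrist_force': [0.155, 0.2341, 0.0894], 'torque': [0.0208, -0.0103, -0.0294], 'finger_gap': -0.0003}
psi 2.784454265418162
```

View pics/va.png

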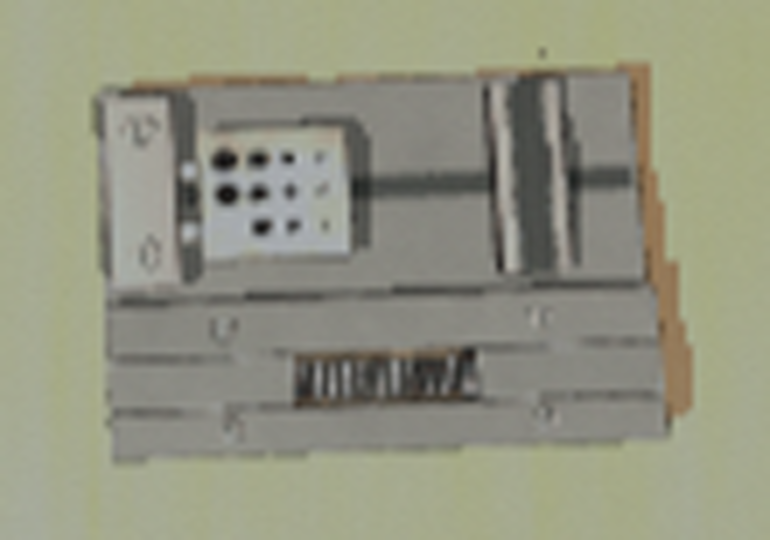

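View pics/scene1.png

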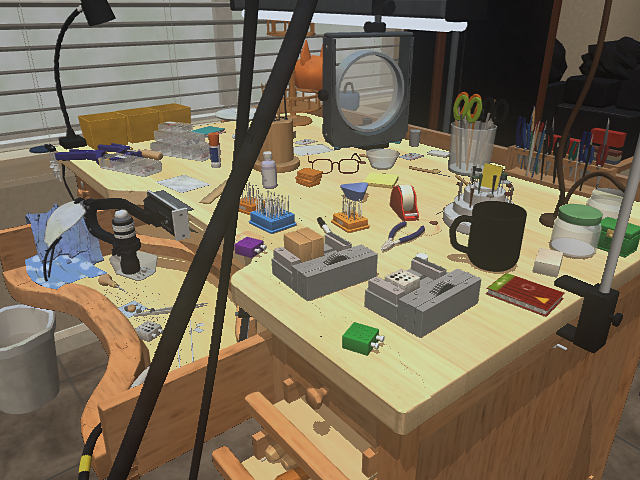

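The picture confirms the choice. The vice at (370,313) holds the bright drilled block with two screws, and its wheel is at about (370,333). The arm is past the post and touched nothing. Next I measure the wheel.

Run:
```python
from h import *
c=manip.get_calibration("top")["extrinsics"];print("cam",-c[:3,:3].T@c[:3,3])
P=lambda x,y:(315+(x+.5)/7-.5,270+(y+.5)/6-.5)
for n,a,b,z in [("g1",(110,358),(655,340),.044),("g2",(110,410),(660,393),.044),("edge",(113,460),(667,437),.044),("wheel",(295,379),(478,375),.05)]:
    A=ray("top",*P(*a),z);B=ray("top",*P(*b),z);d=A-B
    print(n,A.round(4),B.round(4),((A+B)/2).round(4),np.hypot(*d[:2]).round(4),"ang of +y dir deg",np.degrees(np.arctan2(-d[0],d[1])).round(2))
for n,a,z in [("jawface1",(487,85),.048),("jawface2",(500,272),.048),("blk1",(350,125),.05),("blk2",(350,250),.05)]: print(n,ray("top",*P(*a),z).round(4))
W=cloud("top",np.load("pics/top0.npy"));print("depth wheel",np.median(W[330:335,360:380].reshape(-1,3),0).round(4),"deck",np.median(W[340:343,350:390].reshape(-1,3),0).round(4))
```

```text
cam [0.40956071 0.30182913 0.91473536]
g1 [0.4114 0.3164 0.044 ] [0.4169 0.1788 0.044 ] [0.4141 0.2476 0.044 ] 0.1377 ang of +y dir deg 2.3
g2 [0.3964 0.3164 0.044 ] [0.4016 0.178  0.044 ] [0.399  0.2472 0.044 ] 0.1385 ang of +y dir deg 2.17
edge [0.382  0.3156 0.044 ] [0.389  0.1766 0.044 ] [0.3855 0.2461 0.044 ] 0.1392 ang of +y dir deg 2.87
wheel [0.4054 0.2699 0.05  ] [0.4067 0.2241 0.05  ] [0.4061 0.247  0.05  ] 0.0458 ang of +y dir deg 1.57
jawface1 [0.4916 0.2201 0.048 ]
jawface2 [0.4365 0.2178 0.048 ]
blk1 [0.4795 0.2553 0.05  ]
blk2 [0.4428 0.2557 0.05  ]
depth wheel [0.4068 0.2477 0.051 ] deck [0.3912 0.2474 0.0445]
```

Request:
step_arm(rows=[[[-30,22,20,0.12,0.0],[-60,45,42,0.24,0.0],[-90,67,66,0.36,0.0],[-120,90,92,0.48,0.0],[-150,112,120,0.6,0.0]]])

```text
clock: 4.12
tcp_pos: [0.2287, 0.1727, 0.2799]
eef_rot: [-0.0, 0.469, 0.883, -0.0]
wrist_force: [0.1, 0.3, 0.2]
finger_gap: 0.0003
```

```bash
cat >> h.py <<'E'
def togo(X,Y,Z,psi_t=1.611):
    o=manip.get_obs();q=o["eef_rot"];psi=2*np.arctan2(q[2],q[1]);d=np.array([X,Y,Z])-o["tcp_pos"];c,s=np.cos(psi),np.sin(psi)
    print("t",o["clock"],"tcp",np.round(o["tcp_pos"],4),"q",np.round(o["q"],2),"F",np.round(o["wrist_force"],1),"psi",psi.round(3))
    print("go",np.round([1e3*(d[0]*c+d[1]*s),1e3*(d[0]*s-d[1]*c),-1e3*d[2],(psi-psi_t+np.pi)%(2*np.pi)-np.pi],2))
def wheel(y,z,x=0): # vice-frame offset from wheel top (m)
    return .4065-.04*y+x,.2473+y+.04*x,z
E
python3 -c "
from h import *
togo(*wheel(-.02,.12))"
```

```text
t 4.125 tcp [0.2287 0.1727 0.2799] q [ 0.35 -0.21 -0.34  1.44 -0.    1.33] F [0.1 0.3 0.2] psi 2.166
go [-54.83 178.53 159.89   0.55]
```

Request:
step_arm(rows=[[[-11,36,32,0.11,0.0],[-22,72,64,0.22,0.0],[-33,107,96,0.33,0.0],[-44,143,128,0.44,0.0],[-55,178,160,0.55,0.0]]])

```text
clock: 4.75
tcp_pos: [0.4064, 0.2277, 0.1192]
eef_rot: [-0.0, 0.691, 0.723, -0.0]
wrist_force: [0.7, 0.6, 0.3]
finger_gap: 0.0003
```

Request:
step_arm(rows=[[[0,0,0,0,0.0]]])

```text
clock: 4.88
tcp_pos: [0.4057, 0.2275, 0.1177]
eef_rot: [-0.001, 0.69, 0.724, -0.003]
wrist_force: [-0.6, -0.5, -0.3]
finger_gap: 0.0002
```

```bash
python3 -c "
from h import *
togo(*wheel(-.009,.06))
p,d=manip.read_camera('wrist');cv2.imwrite('pics/w1.png',p)
p,d=manip.read_camera('top');cv2.imwrite('pics/top2.png',p)"
```

```text
t 4.875 tcp [0.4057 0.2275 0.1177] q [ 0.33  0.18 -0.38  1.01 -0.    1.85] F [-0.6 -0.5 -0.3] psi 1.619
go [1.074e+01 1.680e+00 5.772e+01 1.000e-02]
```

View pics/w1.png

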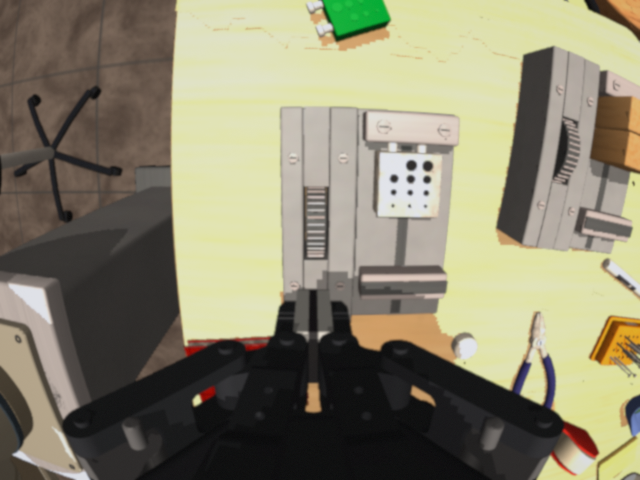

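The wrist view shows the wheel at (316,186–258), lined up with the shut fingertips at (313,300). The block is at (408,185) and the open jaw at (403,280). I cross-check the wheel position with the fisheye.

```bash
cat >> h.py <<'E'
def wray(u,v,z,tcp,q):
    from scipy.spatial.transform import Rotation as R
    c=manip.get_calibration("wrist");T=c["tool_from_camera"];du,dv=u-c["cx"],v-c["cy"];r=np.hypot(du,dv);t=r/f("wrist")
    k=np.array([np.sin(t)*du/r,np.sin(t)*dv/r,np.cos(t)]);M=R.from_quat([q[1],q[2],q[3],q[0]]).as_matrix()
    o=tcp+M@T[:3,3];k=M@T[:3,:3]@k;return o+k*(z-o[2])/k[2]
E
python3 -c "
from h import *
o=manip.get_obs();a=o['tcp_pos'],o['eef_rot']
for n,u,v,z in [('w+y',316,186,.046),('w-y',315,258,.046),('L',305,220,.05),('R',327,220,.05),('jaw',360,268,.048),('jaw',446,268,.048),('blk',378,217,.05),('blk',438,217,.05)]:print(n,wray(u,v,z,*a).round(4))"
```

```text
w+y [0.403  0.2682 0.046 ]
w-y [0.4047 0.2232 0.046 ]
L [0.3975 0.2482 0.05  ]
R [0.4105 0.2489 0.05  ]
jaw [0.4331 0.2187 0.048 ]
jaw [0.4901 0.2209 0.048 ]
blk [0.4407 0.2524 0.05  ]
blk [0.4785 0.2547 0.05  ]
```

Request:
step_arm(rows=[[[5,0,30,0,0.0],[10,0,55,0,0.0],[10,0,58,0,0.0],[10,0,58,0,0.0]]])

```text
clock: 5.48
tcp_pos: [0.4032, 0.2398, 0.0644]
eef_rot: [0.0, 0.687, 0.727, 0.001]
wrist_force: [-0.2, 0.0, 0.2]
finger_gap: 0.0003
```

Request:
step_arm(rows=[[[0,0,2,0,0.0],[0,0,4,0,0.0]]])

```text
clock: 5.72
tcp_pos: [0.4032, 0.2403, 0.0599]
eef_rot: [0.0, 0.687, 0.727, 0.001]
wrist_force: [-0.3, 0.2, 1.2]
finger_gap: 0.0001
```

Request:
step_arm(rows=[[[0,0,1,0,0.0],[0,0,2,0,0.0]]])

```text
clock: 5.98
tcp_pos: [0.4027, 0.2403, 0.0573]
eef_rot: [-0.0, 0.687, 0.727, 0.0]
wrist_force: [-0.3, 0.3, -0.3]
finger_gap: -0.0002
```

Request:
step_arm(rows=[[[-2,2.5,1,0,0.0],[-2,2.5,2.5,0,0.0],[-2,2.5,3.5,0,0.0],[-2,2.5,4,0,0.0]]])

```text
clock: 6.48
tcp_pos: [0.4053, 0.2384, 0.0532]
eef_rot: [-0.0, 0.687, 0.727, -0.0]
wrist_force: [0.9, 0.2, -0.3]
finger_gap: 0.0001
```

Request:
step_arm(rows=[[[0,0,0.8,0,0.0],[0,0,0.8,0,0.0]]])

```text
clock: 6.72
tcp_pos: [0.4054, 0.2385, 0.0529]
eef_rot: [0.0, 0.687, 0.727, 0.0]
wrist_force: [-2.3, -0.3, 6.3]
finger_gap: -0.0003
```

Request:
step_arm(rows=[[[2,0,0.2,0,0.0],[6,0,0.2,0,0.0],[10,0,0.2,0,0.0],[14,0,0.2,0,0.0],[17,0,0.2,0,0.0]]])

```text
clock: 7.35
tcp_pos: [0.4046, 0.2556, 0.0528]
eef_rot: [0.0, 0.687, 0.727, 0.0]
wrist_force: [-0.9, -1.0, 3.8]
finger_gap: -0.0003
```

Request:
step_arm(rows=[[[0,0,-4,0,0.0],[0,0,-12,0,0.0],[-20,0,-12,0,0.0],[-40,0,-30,0,0.0],[-40,0,-30,0,0.0]]])

```text
clock: 7.98
tcp_pos: [0.4075, 0.2149, 0.0835]
eef_rot: [0.001, 0.687, 0.726, 0.001]
wrist_force: [-0.4, 0.3, -0.2]
finger_gap: 0.0002
```

```bash
python3 -c "
from h import *
togo(*wheel(-.009,.06))
o=manip.get_obs();np.save('pics/o2.npy',np.r_[o['tcp_pos'],o['eef_rot']])
p,d=manip.read_camera('wrist');cv2.imwrite('pics/w2.png',p[100:400,240:500].repeat(2,0).repeat(2,1))"
```

```text
t 7.975 tcp [0.4075 0.2149 0.0835] q [ 0.3   0.2  -0.45  0.91 -0.    1.82] F [-0.4  0.3 -0.2] psi 1.626
go [2.335e+01 6.800e-01 2.354e+01 2.000e-02]
```

View pics/w2.png

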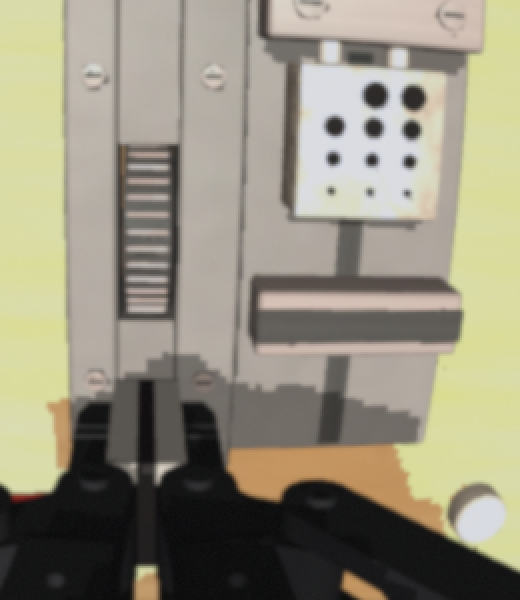

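```bash
python3 -c "
from h import *
o=np.load('pics/o2.npy');a=o[:3],o[3:]
for n,x,y,z in [('jaw',258,292,.048),('jaw',460,294,.048),('blk',292,217,.05),('blk',440,218,.05),('w+',148,146,.046),('w-',148,316,.046)]:print(n,wray(240+x/2,100+y/2,z,*a).round(4))"
```

```text
jaw [0.4344 0.2321 0.048 ]
jaw [0.4904 0.2343 0.048 ]
blk [0.4407 0.2524 0.05  ]
blk [0.48   0.2549 0.05  ]
w+ [0.4044 0.2672 0.046 ]
w- [0.4068 0.2235 0.046 ]
```

The jaw moved 13.4 mm, with about 20 mm left. The strokes work, so I repeat.

Request:
step_arm(rows=[[[12,0,14,0,0.0],[23,0,24,0,0.0],[23,0,27.5,0,0.0],[23,0,29.5,0,0.0],[23,0,30,0,0.0]]])

```text
clock: 8.65
tcp_pos: [0.4047, 0.239, 0.0527]
eef_rot: [-0.001, 0.686, 0.727, 0.0]
wrist_force: [-5.3, 0.9, 14.2]
finger_gap: -0.0002
```

Request:
step_arm(rows=[[[0,0,0.2,0,0.0]]])

```text
clock: 8.78
tcp_pos: [0.4047, 0.2389, 0.0527]
eef_rot: [-0.001, 0.686, 0.727, 0.0]
wrist_force: [-6.9, 0.9, 15.1]
finger_gap: -0.0004
```

Request:
step_arm(rows=[[[0,0,-0.5,0,0.0]]])

```text
clock: 8.9
tcp_pos: [0.4047, 0.2387, 0.0529]
eef_rot: [-0.001, 0.686, 0.727, -0.0]
wrist_force: [-4.7, 0.9, 4.3]
finger_gap: 0.0001
```

Request:
step_arm(rows=[[[2,0,0,0,0.0],[6,0,0,0,0.0],[10,0,0,0,0.0],[14,0,0,0,0.0],[16,0,0,0,0.0]]])

```text
clock: 9.52
tcp_pos: [0.404, 0.2545, 0.0528]
eef_rot: [-0.0, 0.687, 0.727, -0.0]
wrist_force: [-3.1, -0.7, 5.6]
finger_gap: 0.0001
```

Request:
step_arm(rows=[[[0,0,-4,0,0.0],[0,0,-12,0,0.0],[-20,0,-12,0,0.0],[-40,0,-30,0,0.0],[-40,0,-30,0,0.0]]])

```text
clock: 10.15
tcp_pos: [0.4076, 0.214, 0.0839]
eef_rot: [0.001, 0.687, 0.726, 0.001]
wrist_force: [-0.3, -0.2, 0.8]
finger_gap: -0.0001
```

```bash
python3 -c "
from h import *
togo(*wheel(-.009,.06))
o=manip.get_obs();np.save('pics/o3.npy',np.r_[o['tcp_pos'],o['eef_rot']])
p,d=manip.read_camera('wrist');cv2.imwrite('pics/w3.png',p[100:400,240:500].repeat(2,0).repeat(2,1))"
```

```text
t 10.15 tcp [0.4076 0.214  0.0839] q [ 0.3   0.2  -0.45  0.91 -0.    1.82] F [-0.3 -0.2  0.8] psi 1.626
go [2.434e+01 5.700e-01 2.386e+01 2.000e-02]
```

View pics/w3.png

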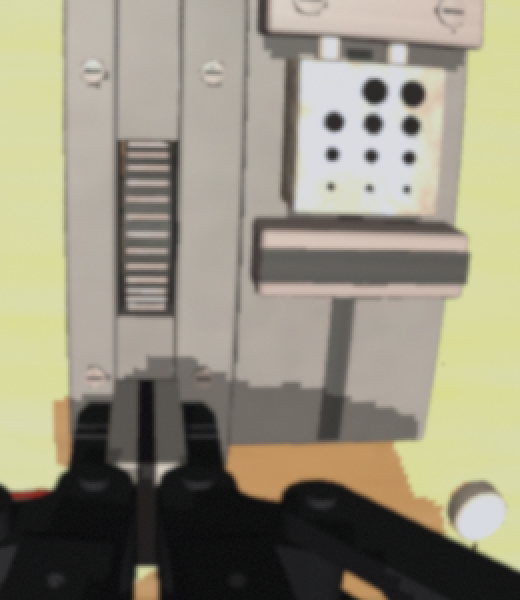

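Jaw edge is at crop y≈231 and block edge at ≈216, so about 4 mm remain. A third stroke should run into the stop and slip.

Request:
step_arm(rows=[[[12,0,14,0,0.0],[24,0,24,0,0.0],[24,0,28,0,0.0],[24,0,29.5,0,0.0],[24,0,29.8,0,0.0]]])

```text
clock: 10.82
tcp_pos: [0.4047, 0.2389, 0.0528]
eef_rot: [-0.001, 0.686, 0.727, -0.0]
wrist_force: [-4.1, 0.5, 8.5]
finger_gap: -0.0003
```

Request:
step_arm(rows=[[[0,0,0,0,0.0]]])

```text
clock: 10.95
tcp_pos: [0.4047, 0.2388, 0.0529]
eef_rot: [-0.001, 0.686, 0.727, -0.0]
wrist_force: [-4.1, 1.2, 7.5]
finger_gap: -0.0
```

Request:
step_arm(rows=[[[2,0,0,0,0.0],[4,0,0,0,0.0],[6,0,0,0,0.0]]])

```text
clock: 11.32
tcp_pos: [0.4044, 0.2444, 0.0529]
eef_rot: [-0.0, 0.687, 0.727, -0.0]
wrist_force: [-3.4, -3.0, 7.7]
finger_gap: 0.0001
```

Request:
step_arm(rows=[[[2,0,0.1,0,0.0],[4,0,0.1,0,0.0],[6,0,0.1,0,0.0]]])

```text
clock: 11.7
tcp_pos: [0.4041, 0.2502, 0.0529]
eef_rot: [0.0, 0.687, 0.727, -0.001]
wrist_force: [-3.0, -6.7, 8.6]
finger_gap: -0.0001
```

Request:
step_arm(rows=[[[2,0,0,0,0.0],[4,0,0,0,0.0]]])

```text
clock: 11.95
tcp_pos: [0.4046, 0.254, 0.0529]
eef_rot: [0.001, 0.687, 0.727, -0.0]
wrist_force: [0.3, -3.3, 4.9]
finger_gap: 0.0001
```

Request:
step_arm(rows=[[[0,0,-4,0,0.0],[0,0,-12,0,0.0],[-20,0,-12,0,0.0],[-40,0,-30,0,0.0],[-40,0,-30,0,0.0]]])

```text
clock: 12.58
tcp_pos: [0.4075, 0.2141, 0.0839]
eef_rot: [0.001, 0.687, 0.726, 0.001]
wrist_force: [0.1, 1.0, 0.3]
finger_gap: -0.0002
```

```bash
python3 -c "
from h import *
togo(*wheel(-.009,.06))
o=manip.get_obs();np.save('pics/o4.npy',np.r_[o['tcp_pos'],o['eef_rot']])
p,d=manip.read_camera('wrist');cv2.imwrite('pics/w4.png',p[100:400,240:500].repeat(2,0).repeat(2,1))"
```

```text
t 12.575 tcp [0.4075 0.2141 0.0839] q [ 0.3   0.2  -0.45  0.91  0.    1.82] F [0.1 1.  0.3] psi 1.626
go [2.423e+01 6.800e-01 2.391e+01 2.000e-02]
```

View pics/w4.png

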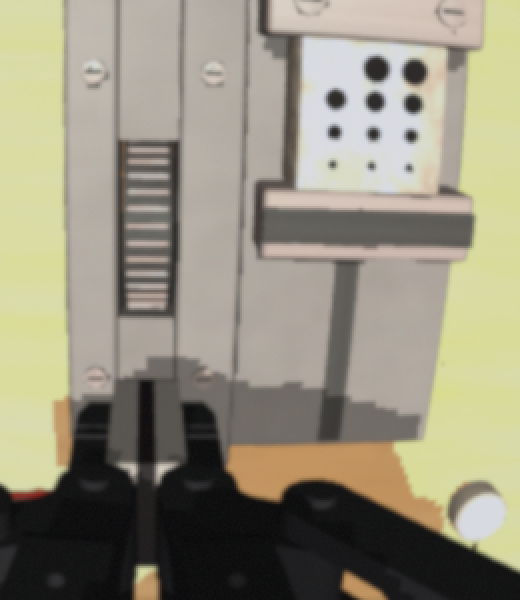

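```bash
python3 -c "
from h import *
for n,pts in [('o3',[('jaw',256,231,.048),('jaw',465,234,.048),('blkfront',292,213,.05),('blkback',300,60,.05),('fixed face',266,38,.048)]),('o4',[('jaw',260,192,.048),('jaw',470,196,.048),('blkfront',296,190,.05),('blkback',302,37,.05),('fixed face',266,36,.048)])]:
  o=np.load('pics/%s.npy'%n)
  for m,x,y,z in pts:
    P=wray(240+x/2,100+y/2,z,o[:3],o[3:]);d=P[:2]-[.4055,.2473];print(n,m,'vice x',round(d[0]*.999+d[1]*.04-.034,4),'y',round(-d[0]*.04+d[1]*.999,4))"
```

```text
o3 jaw vice x -0.007 y -0.0015
o3 jaw vice x 0.0497 y -0.0009
o3 blkfront vice x 0.0015 y 0.0037
o3 blkback vice x 0.0017 y 0.0411
o3 fixed face vice x -0.0064 y 0.0461
o4 jaw vice x -0.0066 y 0.0085
o4 jaw vice x 0.0499 y 0.0095
o4 blkfront vice x 0.002 y 0.0096
o4 blkback vice x 0.0018 y 0.0468
o4 fixed face vice x -0.0065 y 0.0467
```

The jaw face now reads y≈+9 mm in the vice frame, where about +10 is expected. The block touches both jaws, and the last stroke stalled and slipped. The tool is clear of everything, so I hand in.

Request:
step_arm(rows=[[[0,0,-15,0,0.0],[0,0,-25,0,0.0],[0,0,-25,0,0.0],[0,0,-25,0,0.0]]])

```text
clock: 13.12
tcp_pos: [0.4065, 0.2146, 0.1072]
eef_rot: [-0.0, 0.687, 0.727, -0.0]
wrist_force: [-0.8, 0.7, 0.3]
finger_gap: -0.0
```

```bash
python3 -c "
from h import *
p,d=manip.read_camera('top');q=cv2.imread('pics/top0.png');x=cv2.absdiff(p,q)[185:262,290:385];print('vice b change',x.mean(),(x.max(2)>60).sum())
togo(0,0,0);print(manip.close_job())"
```

```text
vice b change 4.616860332649806 0
t 13.175 tcp [0.4064 0.2146 0.1072] q [ 0.3   0.18 -0.41  0.98  0.    1.82] F [-1.  -0.4 -0.1] psi 1.628
go [-1.9097e+02 -4.1803e+02  1.0716e+02  2.0000e-02]
the job is handed in; nothing more can be done
None
```

The vice with the steel block is closed, and I handed the job in at 13.2 s on the robot's clock. I folded the arm in past the post, then rolled the thumbwheel with the shut fingertips in three strokes.

- **Closure:** the sliding jaw's face reads about +9 mm in the vice frame, where +10 mm was expected. The block touches both jaws.
- **Block moved about 5 mm:** it first lay that far off the fixed jaw. The closing jaw pushed it home; the finger did not touch it.
- **Last stroke:** the sideways force rose to about 7 N, and the jaw moved only about 10 mm in a stroke of about 15 mm. That fits the jaw stopping and the finger slipping, so I did not add a confirming stroke.
- **Press force:** it stayed at 4–9 N while dragging. It reached 15.1 N for a moment before the second stroke, so I backed off.
- **Other vice:** before-and-after pictures show no pixel of the wooden-block vice clearly changed.
- **Disagreement:** the top and wrist cameras differed by about 2.5 mm on the wheel's x position. I aimed between them.
- **At hand-in:** the tool was about 5 cm above the wheel and touching nothing.

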